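Set the zero of a servo joint

ROBOT

A 7-joint arm with a two-finger parallel gripper is mounted at the origin on the work surface. World frame = base frame: x ahead of the robot, y to its left, z up, the work surface at z = 0. Lengths are in m, angles in rad, forces in N, time in s.
With the tool pointing down it reaches from about 0.425 to 1.025 m from the base axis. Payload 9.4 kg.
Tool frame: the origin (TCP) lies between the finger pads, 19 mm behind the fingertips; this is the grasp point; z points along the fingers, y is the line along which they close (so a half turn about z gives the same grasp; the last joint's range is limited). The gripper opens to 93 mm and grips with 3 to 60 N. Pads are 15 mm wide; open, the fingers measure 128 mm over their backs; the gripper's body (75 mm by 188 mm) begins 65 mm behind the grasp point.
Start: joints at [-1.315, 0.599, -0.003, 1.599, 0.002, 0.943, -0.08], TCP at [0.237, 0.685, 0.237] pointing down, gripper open.
Joint ranges: [-2.57, 2.57], [-0.35, 1.97], [-1.29, 1.29], [0.11, 2.56], [-1.05, 4.19], [0.11, 1.86], [-2.63, 2.63]. Speed limits (rad/s): [2.22, 2.22, 3.01, 3.01, 3.14, 3.14, 3.14].

INTERFACE

Orientations are given as a unit quaternion [w, x, y, z].
In Python, from workcell import env, optics gives the robot as it stands.
- The arm moves only by the tool servo_tool, never from a script. Its argument "rows" is a list of rows, each a list of 3 entries, a list of its own where there are three numbers: the shift along the tool's x, y, z in mm, then the turn, a rotation vector about the tool's x, y, z in degrees, then the opening, from 0 (shut) to 1 (fully open). In form: [[[dx, dy, dz], [ax, ay, az], hand], ...]. A call has 1 to 10 rows; each row shifts and turns the commanded pose from where the row before left it, along the tool's axes as they then stand; what a row does not reach is not made up. A row lasts 1/12 s, in which the tool goes at most 41.7 mm and 7.16 degrees, less where a joint would pass 70% of its speed; a pose out of reach is approached as far as the arm can. A call with a gripper value outside its range is refused whole. The fingers move at their own pace and stop on an object; the grip force is fixed at half the most. Time passes only in rows, so rows that do not move let the fingers close. It gives the time, the measured TCP pose, the force, the opening and the grip force at its end, in the units of the state.
- env.get_obs(): the state, without advancing time (a new reading comes with each control period).
- optics.grab_frame(name): name is "side" or "top" or "wrist"; returns the picture (384x512x3 uint8, red, green, blue); there is no depth.
- optics.camera_model(name): a dict with "camera_matrix" (3x3 intrinsics, pixels), "extrinsics" (4x4, takes a point from camera to world coordinates). Camera axes: x right, y up, looking along -z (the intrinsics and any distortion apply to the point x, -y, -z); pixel columns grow to the right and rows downward; lengths in m; the calibration is good to about 2 mm. A picture is of the moment at which its call begins: read the wrist's pose just before it. camera_model takes no time and is no camera call; for the wrist camera it gives the pose at the moment of the call.
- env.finish_job(): hands the job in; it is judged then, once.
The state is a dict: "clock": time; "qpos": joint angles; "joint_velocities": joint speeds; "joint_efforts": joint torques, N m; "tcp_pos": TCP position; "eef_rot": TCP orientation; "ft_force": force on the tool from outside, world axes, zero at the start; "moment": the same for the moment, N m; "grip_width": opening from 0.0 (shut) to 1.0 (fully open); "grasp_force": force on a finger pad.
Only numpy, scipy, OpenCV 4.12 (cv2) and the standard library are available. Lean on these libraries where they do the work, as an engineer would, in place of code of your own. Each camera call takes 0.05 s, during which the arm holds its last target. There are 200 camera calls.

TASK

Set the zero of the servo joint on its stand: with a fingertip against the side of the link, gently push it round until its long, pointed end points straight at the tall post on the ring, and only then push the button on the control box fully down with the fingertip and let it come up again. Do not pinch the link, do not turn the ring, pick nothing up, and leave the loose parts lying around and on the stand where they are.

Things in the scene. Friction and masses are not known exactly. Their poses are not given: they have to be found in the camera images.
- stand: fixed grey enclosure 260x260 mm, 40 mm high; origin under its centre on the table, sides along its x and y. On top lies a flat aluminium ring plate, 252 mm diameter and 6 mm thick (top 46 mm above the table), about the same vertical axis as the link
- link: blue link on the vertical axis at the stand's centre; origin on that axis, 66 mm above the table; +x along the long pointed end, z up. Underside 66 mm, top 84 mm above the table. Long end: 16 mm wide bar to 82 mm from the axis, then narrowing to the tip at 98 mm. It turns freely either way past a half turn from its start, without a spring: 1 N at 70 mm moves it, and it stays where left
- link_hub (a point): top of the link's hub on the turning axis, 92 mm above the table. Hub diameter 44 mm, with a screw head 5 mm higher; under it a 60 mm diameter boss rises to 64 mm above the table. A short blunt tail, 24 mm wide, reaches 50 mm from the axis on the other side from the pointed end
- link_tip (a point): top of the link's pointed tip, 98 mm from the axis, 84 mm above the table
- index_mark (a point): the spot (98 mm from the axis, 74 mm above the table) over which the link's tip lies when it points straight at the tall post. It is in empty space in front of the post
- index_top (a point): top centre of the tall steel post on the ring: 12 mm diameter, 118 mm from the axis, top 100 mm above the table. Two short studs (12 mm diameter, tops only 58 mm above the table) on the same circle are not the target. The ring turns only if pushed hard (about 7 N on a post)
- control_box: fixed grey box 100x120 mm, 50 mm high, right of the stand; origin under its centre. One button and a dark flat display on top
- zero_button_top (a point): centre of the top face of the round push button (34 mm diameter) on the control box; pressed straight down
- zero_button (a joint): how far the button is down: 0 up, 0.006 m fully down (about 5 N); springs back up
- servo_a: small black servo motor, 54x20x41 mm, standing at the right far side; bystander, origin under its centre
- servo_b: same kind of servo motor, 54x20x41 mm, standing at the right near side; bystander, origin under its centre
- bracket: loose U-shaped plastic bracket, 50x40x50 mm, left of the stand; bystander, origin under its centre
- screwdriver: screwdriver, 170 mm long, lying to the left; bystander, origin near its middle
- mug: white mug, 80 mm wide, 90 mm tall, far left; bystander, origin under its centre
- coupling: upright metal shaft coupling, 25 mm diameter, 34 mm tall, standing loose on one corner of the stand; bystander, origin under its centre
- bearing: steel ball bearing, 26 mm diameter, 10 mm tall, lying loose on the diagonally other corner of the stand; bystander, origin under its centre

How it is judged:
On the way, in this order (a step that is already met when the one before it is completed fails the run):
1. the link's pointed end has come to rest pointing at the tall post (tip within 8 mm) (horizontal distance between link_tip and index_mark below 0.008 m and angular speed of link below 0.1 rad/s), for 0.3 s.
2. the button is pressed at least 4.5 mm down by the fingers while the link points at the post (value of joint zero_button above 0.0045 m and contact force between the fingers and control_box above 1 N and horizontal distance between link_tip and index_mark below 0.008 m), for 0.05 s.
At the end, for the whole second after the job is handed in: The link's tip lies within 8 mm of the spot in front of the tall post, at rest; the button is up again; the ring has turned less than 8 mm at the mark; every loose part is within 20 mm of where it was (horizontal distance between link_tip and index_mark below 0.008 m and angular speed of link below 0.05 rad/s and value of joint zero_button below 0.0015 m and distance of index_mark from where it was at the start of the episode below 0.008 m and distance of each of servo_a, servo_b, bracket, screwdriver, mug, coupling, bearing from where it was at the start of the episode below 0.02 m); the robot touches nothing.
It fails at once if the button is pressed (over 3 mm) while the link's tip is more than 8 mm off the mark (value of joint zero_button above 0.003 m and horizontal distance between link_tip and index_mark above 0.008 m).
It fails at once if the link is pushed with more than 25 N (contact force between the arm and link above 25 N).
It fails at once if the link is pinched: the fingers touch it with the tool point inside its width (contact force between the fingers and link above 0.5 N and y of the grasp point in the frame of link between -0.007 and 0.007 m and z of the grasp point in the frame of link below 0.03 m).
It fails at once if the ring with the posts is turned (mark moved over 8 mm) (distance of index_mark from where it was at the start of the episode above 0.008 m).
It fails at once if a loose part is moved or lifted by more than 20 mm (distance of any of servo_a, servo_b, bracket, screwdriver, mug, coupling, bearing from where it was at the start of the episode above 0.02 m).
It also fails if it takes over 54 s, if anything falls off the work surface, if the arm or the gripper's body presses on something with over 40 N, if the wrist force passes 120 N, or if a joint passes its speed limit or range.

## Working session

There is one attempt and no reset: what is moved stays moved. The work goes in short steps, Python scripts to look and compute and a tool call to move; the robot and the scene stay as the last step left them, time stands still between calls to the robot, and variables do not carry over. Pictures are saved under pics/ and viewed, at most 10 in all, crops included, and the job is handed in when it is done.

Besides the shell and the picture viewer there is one more tool, called after "Request:" as name(argument=value, ...), one argument or row to a line, values as JSON. servo_tool: Moves the arm, as the interface text tells. Its arguments: {"type":"object","properties":{"rows":{"type":"array","items":{"type":"array"}}},"required":["rows"]}

```bash
mkdir -p pics; cat > h.py <<'E'
import numpy as np, cv2
from workcell import env, optics
def shot(n,f):
    m=optics.camera_model(n); im=optics.grab_frame(n); cv2.imwrite(f'pics/{f}.png',im[:,:,::-1]); return im,m
def ray(m,u,v):
    K=np.array(m["camera_matrix"]);E=np.array(m["extrinsics"])
    d=cv2.undistortPoints(np.array([[[u,v]]],float),K,np.array(m.get("distortion",np.zeros(5)),float))[0,0]
    d=E[:3,:3]@np.array([d[0],-d[1],-1]); return E[:3,3],d/np.linalg.norm(d)
def onz(m,u,v,z):
    o,d=ray(m,u,v); return o+d*(z-o[2])/d[2]
def tri(a,b):
    A=np.zeros((3,3));c=np.zeros(3)
    for o,d in (a,b):
        P=np.eye(3)-np.outer(d,d);A+=P;c+=P@o
    return np.linalg.solve(A,c)
def proj(m,p):
    K=np.array(m["camera_matrix"]);E=np.linalg.inv(np.array(m["extrinsics"]))
    q=E[:3,:3]@p+E[:3,3]; q=K@np.array([q[0],-q[1],-q[2]]); return q[:2]/q[2]
E
python3 - <<'E'
from h import *
for n in("top","side"):
    im,m=shot(n,n+"0"); print({k:np.round(np.array(v),4).tolist() for k,v in m.items()})
    cv2.imwrite(f'pics/{n}0b.png',cv2.resize(im[:,:,::-1],(800,600),interpolation=cv2.INTER_CUBIC))
print(env.get_obs())
E
```

```text
{'camera_matrix': [[498.8563, 0.0, 259.8386], [0.0, 498.8563, 192.8721], [0.0, 0.0, 1.0]], 'extrinsics': [[0.0157, 0.9892, -0.1459, 0.3647], [-0.9998, 0.0136, -0.0157, 0.0362], [-0.0136, 0.1461, 0.9892, 1.3583], [0.0, 0.0, 0.0, 1.0]]}
{'camera_matrix': [[374.0211, 0.0, 255.1518], [0.0, 374.0211, 192.0336], [0.0, 0.0, 1.0]], 'extrinsics': [[0.8761, 0.3381, -0.3437, 0.2068], [-0.4818, 0.5893, -0.6485, -0.6118], [-0.0166, 0.7338, 0.6792, 0.7692], [0.0, 0.0, 0.0, 1.0]]}
{'clock': 0.1, 'qpos': array([-1.31469984,  0.59999853, -0.00252288,  1.60004827,  0.00179545,
        0.94292857, -0.07978482]), 'joint_velocities': array([ 0.00130401,  0.000249  , -0.0006362 , -0.00449761, -0.00039634,
        0.00117003,  0.00125251]), 'joint_efforts': array([ 4.63160832e-03, -7.66553736e+01,  1.50219988e+00, -2.52935618e+01,
       -5.22607157e-02,  1.36621416e-02,  9.47131730e-05]), 'tcp_pos': array([0.23673436, 0.68481809, 0.23668085]), 'eef_rot': array([-4.62189318e-05,  1.65604723e-01,  9.86191969e-01, -6.88832546e-04]), 'ft_force': array([0.62227809, 1.12731744, 0.94161875]), 'moment': array([-0.05393005,  0.023053  ,  0.02712949]), 'grasp_force': 0.0, 'grip_width': 1.000065880862388}
```

View pics/top0b.png

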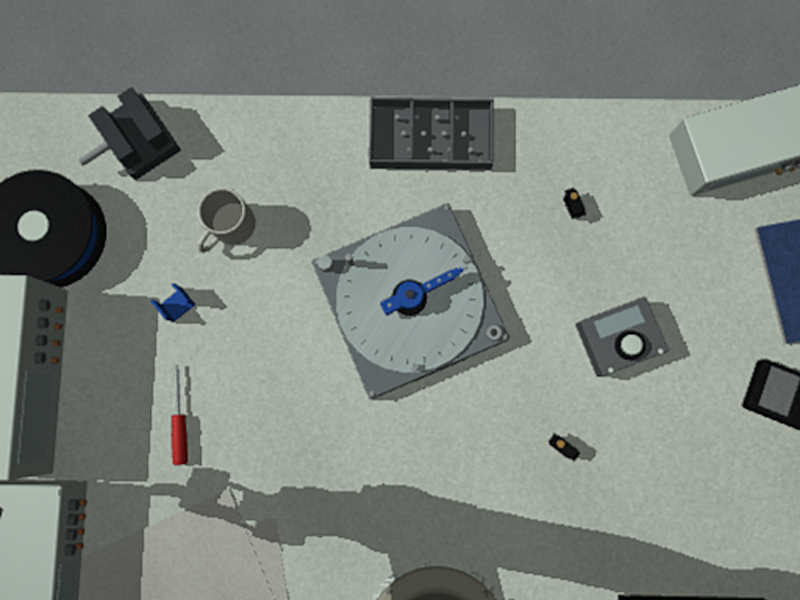

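View pics/side0b.png

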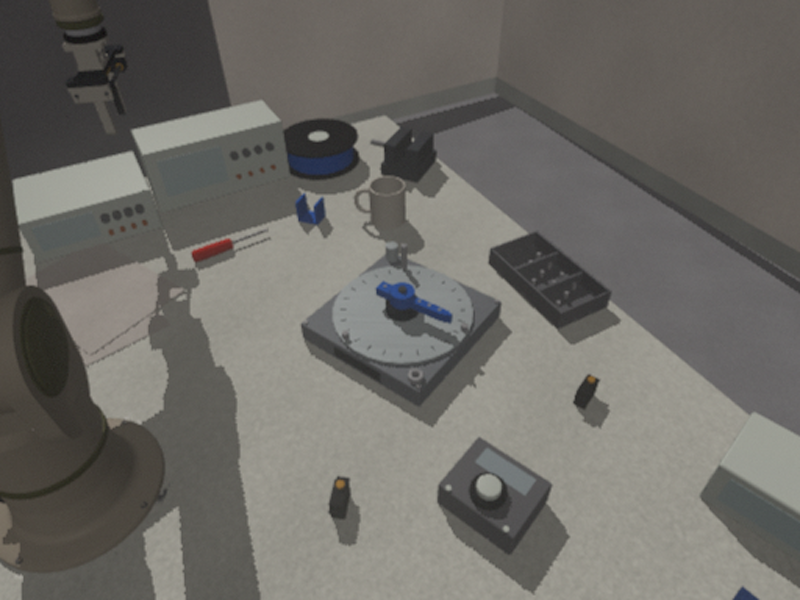

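The top view shows the hub at (408,296), the link tip at (461,271), and the button at (631,345), in x1.5625 pixels. A post with a long shadow stands at about (348,260), beside the coupling at (323,262), and studs at about (468,263) and (419,367). The side view agrees. I'll zoom in to confirm which post is the tall one.

```bash
python3 - <<'E'
from h import *
t=cv2.imread('pics/top0.png')[125:260,195:345]; s=cv2.imread('pics/side0.png')[145:260,190:325]
a=cv2.resize(t,None,fx=5,fy=4.4*5/4.4,interpolation=cv2.INTER_CUBIC)[:600]
cv2.imwrite('pics/topc.png',cv2.resize(t,(600,540),interpolation=cv2.INTER_CUBIC)); cv2.imwrite('pics/sidec.png',cv2.resize(s,None,fx=5,fy=5,interpolation=cv2.INTER_CUBIC))
E
```

```text
(no output)
```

View pics/topc.png

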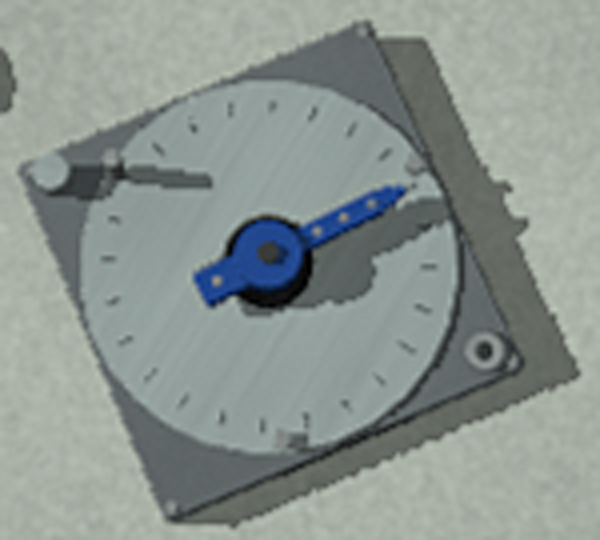

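View pics/sidec.png

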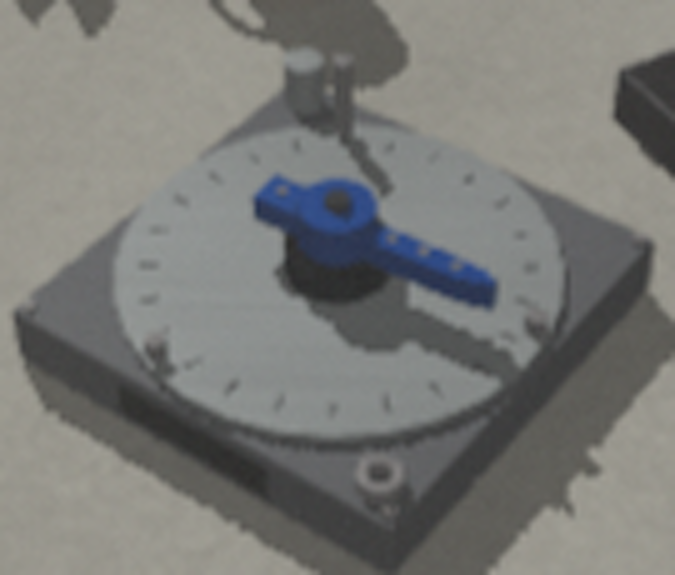

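The tall post is the one next to the coupling: top at about (112,157) in the top crop and (345,58) in the side crop. The studs at (415,163) and (292,438) are short. Next I'll triangulate the points.

```bash
python3 - <<'E'
from h import *
T=optics.camera_model("top");S=optics.camera_model("side")
tc=lambda x,y:(195+(x+.5)/4-.5,125+(y+.5)/4-.5); sc=lambda x,y:(190+(x+.5)/5-.5,145+(y+.5)/5-.5); b=lambda x,y:((x+.5)/1.5625-.5,(y+.5)/1.5625-.5)
pts={'screw':(tc(269,250),sc(339,200)),'tip':(tc(405,190),sc(494,280)),'post':(tc(112,157),sc(345,58)),'coupling':(tc(52,170),sc(304,60)),'bearing':(tc(486,350),sc(381,474)),'button':(b(631,344),b(489,487)),'tailc':(tc(220,281),sc(280,190))}
R={}
for k,(a,c) in pts.items():
    p=tri(ray(T,*a),ray(S,*c));R[k]=p;print(k,p.round(4),'reproj',(proj(T,p)-a).round(1),(proj(S,p)-c).round(1))
# ring centre from ellipse of bright ring: stand corners check; link blue mask
for n,f in(('top',T),('side',S)):
    im=cv2.imread(f'pics/{n}0.png');h=cv2.cvtColor(im,cv2.COLOR_BGR2HSV)
    mk=cv2.inRange(h,(108,150,40),(125,255,255)); y,x=np.nonzero(mk); k=(x>195)&(x<345)&(y>125)&(y<260)
    P=np.array([onz(f,u,v,.084)[:2] for u,v in zip(x[k],y[k])]); c=P.mean(0);d=np.linalg.svd(P-c)[2][0]; print(n,k.sum(),c,np.degrees(np.arctan2(d[1],d[0])),((P-c)@d).min(),((P-c)@d).max())
hub=onz(T,*pts['screw'][0],.097);po=onz(T,*pts['post'][0],.100);tp=onz(T,*pts['tip'][0],.084)
h2=onz(S,*pts['screw'][1],.097);p2=onz(S,*pts['post'][1],.100);t2=onz(S,*pts['tip'][1],.084)
for H,P,t in((hub,po,tp),(h2,p2,t2)):
    for q in(P,t):
        v=(q-H)[:2];print(H[:2].round(4),np.linalg.norm(v).round(4),np.degrees(np.arctan2(v[1],v[0])).round(1))
print('button z=?',onz(T,*pts['button'][0],.06),onz(S,*pts['button'][1],.06))
E
```

```text
screw [0.5655 0.0512 0.0987] reproj [ 0.  -0.1] [-0.1  0. ]
tip [ 0.6079 -0.0363  0.0915] reproj [ 0.2 -0.4] [-0.4  0.1]
post [0.6245 0.1523 0.105 ] reproj [ 0.2 -0.5] [-0.4  0.1]
coupling [0.6202 0.1942 0.0777] reproj [ 0.1 -0.1] [-0.1  0. ]
bearing [ 0.5087 -0.092   0.0522] reproj [ 0.1 -0.2] [-0.2  0. ]
button [ 0.4899 -0.3163  0.0682] reproj [ 0.1 -0.2] [-0.3  0.1]
tailc [0.546  0.0825 0.0906] reproj [-0.  0.] [ 0. -0.]
top 438 [0.56839967 0.0430506 ] 117.070256267332 -0.08688977585926955 0.05822656240519824
side 136 [0.57013905 0.06356252] -77.94857564043055 -0.3077239161796992 0.09486937789184686
[0.5656 0.0513] 0.1177 60.0
[0.5656 0.0513] 0.0974 -64.0
[0.5665 0.0528] 0.1221 59.3
[0.5665 0.0528] 0.0953 -60.5
button z=? [ 0.49005294 -0.318208    0.06      ] [ 0.49383055 -0.31305561  0.06      ]
```

Measured:
- **Hub:** (0.566, 0.0515)
- **Link:** at about -63°
- **Tall post:** at +60° and 118 mm radius, height as stated
- **Button:** (0.491, -0.316)

The plan is to shut the fingers and come in on the clockwise side of the bar. Then I'll sweep about 123° counter-clockwise, turning the tool with the link.

Request:
servo_tool(
  rows=[
    [[-27,-28,0],[0,0,0],0],
    [[-27,-28,0],[0,0,0],0],
    [[-27,-28,0],[0,0,0],0],
    [[-27,-28,0],[0,0,0],0],
    [[-27,-28,0],[0,0,0],0],
    [[-27,-28,0],[0,0,0],0],
    [[-27,-28,0],[0,0,0],0],
    [[-27,-28,0],[0,0,0],0],
    [[-27,-28,0],[0,0,0],0],
    [[-27,-28,0],[0,0,0],0],
  ],
)

```text
clock: 0.93
tcp_pos: [0.4009, 0.3305, 0.2373]
eef_rot: [-0.0, 0.166, 0.986, -0.0]
ft_force: [0.7, 0.9, 0.0]
grip_width: 0.327
grasp_force: 0.0
```

Request:
servo_tool(
  rows=[
    [[-27,-28,0],[0,0,0],0],
    [[-27,-28,0],[0,0,0],0],
    [[-27,-28,0],[0,0,0],0],
    [[-27,-28,0],[0,0,0],0],
    [[-27,-28,0],[0,0,0],0],
    [[-27,-28,0],[0,0,0],0],
    [[-27,-28,0],[0,0,0],0],
    [[-27,-28,0],[0,0,0],0],
    [[-27,-28,0],[0,0,0],0],
    [[-27,-28,0],[0,0,0],0],
  ],
)

```text
clock: 1.77
tcp_pos: [0.5646, -0.0224, 0.2373]
eef_rot: [-0.0, 0.166, 0.986, 0.0]
ft_force: [1.7, 0.8, 0.5]
grip_width: 0.003
grasp_force: 0.0
```

Request:
servo_tool(
  rows=[
    [[0,0,0],[0,0,7],0],
    [[0,0,0],[0,0,7],0],
    [[0,0,0],[0,0,7],0],
    [[0,0,0],[0,0,7],0],
    [[0,0,0],[0,0,7],0],
    [[0,0,0],[0,0,7],0],
    [[0,0,0],[0,0,7],0],
    [[0,0,0],[0,0,7],0],
    [[0,0,0],[0,0,7],0],
    [[0,0,0],[0,0,7],0],
  ],
)

```text
clock: 2.6
tcp_pos: [0.5641, -0.0204, 0.2372]
eef_rot: [-0.0, 0.703, 0.711, -0.0]
ft_force: [0.1, 0.5, -0.1]
grip_width: 0.006
grasp_force: 0.0
```

Request:
servo_tool(
  rows=[
    [[0,0,0],[0,0,7],0],
    [[0,0,0],[0,0,7],0],
    [[0,0,0],[0,0,7],0],
    [[0,0,0],[0,0,7],0],
    [[0,0,0],[0,0,7],0],
    [[0,0,0],[0,0,7],0],
    [[0,0,0],[0,0,7],0],
    [[0,0,0],[0,0,7],0],
    [[0,0,0],[0,0,7],0],
    [[0,0,0],[0,0,0],0],
  ],
)

```text
clock: 3.43
tcp_pos: [0.5642, -0.0201, 0.237]
eef_rot: [0.0, 0.971, 0.239, -0.0]
ft_force: [0.2, -0.1, 0.7]
grip_width: 0.004
grasp_force: 0.0
```

```bash
python3 - <<'E'
from h import *
im,m=shot("wrist","w0")
H=np.array([.566,.0515,.097])
print(proj(m,H),proj(m,np.array([.6082,-.0348,.084])),proj(m,np.array([.6245,.1535,.1])),np.array(m['extrinsics']).round(3))
E
```

```text
[197.8420511  149.94743393] [287.43067356 151.01226504] [124.94433562  45.72976671] [[ 0.465  0.856  0.226  0.625]
 [-0.885  0.449  0.119  0.012]
 [ 0.    -0.256  0.967  0.383]
 [ 0.     0.     0.     1.   ]]
```

View pics/w0.png

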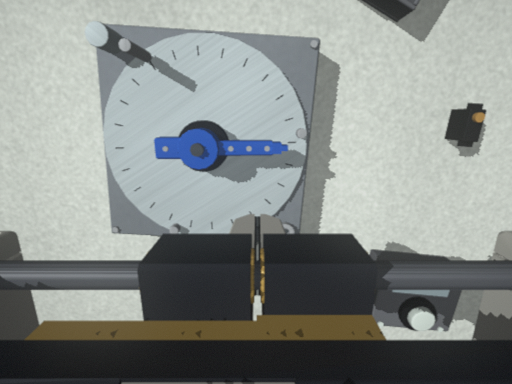

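The wrist view confirms it: screw at (199,150), tip at (288,149) and post top at (124,44) are all within 2 px of prediction, and the link lies parallel to tool y. Descending beside the bar.

Request:
servo_tool(
  rows=[
    [[0,0,30],[0,0,0],0],
    [[0,0,30],[0,0,0],0],
    [[0,0,30],[0,0,0],0],
    [[0,0,30],[0,0,0],0],
    [[0,0,18],[0,0,0],0],
    [[0,0,10],[0,0,0],0],
    [[0,0,0],[0,0,0],0],
  ],
)

```text
clock: 4.07
tcp_pos: [0.5634, -0.0206, 0.0878]
eef_rot: [-0.0, 0.97, 0.243, -0.001]
ft_force: [0.2, 0.3, 0.4]
grip_width: 0.006
grasp_force: 0.0
```

Request:
servo_tool(
  rows=[
    [[4,0,0],[0,0,0],0],
    [[4,0,0],[0,0,0],0],
    [[3,0,0],[0,0,0],0],
    [[2,0,0],[0,0,0],0],
    [[2,0,0],[0,0,0],0],
    [[2,0,0],[0,0,0],0],
    [[2,0,0],[0,0,0],0],
    [[2,0,0],[0,0,0],0],
    [[0,0,0],[0,0,0],0],
  ],
)

```text
clock: 4.82
tcp_pos: [0.583, -0.0106, 0.0894]
eef_rot: [0.0, 0.97, 0.241, -0.0]
ft_force: [0.1, 0.4, -0.3]
grip_width: 0.006
grasp_force: 0.0
```

Offset from the link axis is -14 mm, so the finger is at the contact. Sweeping the arc now, 3° per row.

Request:
servo_tool(
  rows=[
    [[3.3,0.65,0],[0,0,-3],0],
    [[3.3,0.65,0],[0,0,-3],0],
    [[3.3,0.65,0],[0,0,-3],0],
    [[3.3,0.65,0],[0,0,-3],0],
    [[3.3,0.65,0],[0,0,-3],0],
    [[3.3,0.65,0],[0,0,-3],0],
    [[3.3,0.65,0],[0,0,-3],0],
    [[3.3,0.65,0],[0,0,-3],0],
    [[3.3,0.65,0],[0,0,-3],0],
    [[3.3,0.65,0],[0,0,-3],0],
  ],
)

```text
clock: 5.65
tcp_pos: [0.6117, 0.0054, 0.0894]
eef_rot: [0.0, 0.874, 0.485, -0.0]
ft_force: [0.6, -2.4, -0.5]
grip_width: 0.007
grasp_force: 0.9
```

```bash
cat > st.py <<'E'
from h import *
o=env.get_obs(); p=o['tcp_pos']; w=o['eef_rot']; H=np.array([.566,.0515])
yaw=2*np.arctan2(w[2],w[1]); n=np.array([np.cos(yaw),np.sin(yaw)]);u=np.array([n[1],-n[0]]); d=p[:2]-H
print('toolyaw_y',np.degrees(yaw)-90,'n',d@n*1e3,'u',d@u*1e3,'z',p[2],o['ft_force'].round(2))
m=optics.camera_model("top");im=optics.grab_frame("top")[:,:,::-1]
mk=cv2.inRange(cv2.cvtColor(im,cv2.COLOR_BGR2HSV),(108,150,40),(125,255,255));y,x=np.nonzero(mk);k=(x>195)&(x<345)&(y>125)&(y<260)
P=np.array([onz(m,a,b,.084)[:2] for a,b in zip(x[k],y[k])])-H; r=np.linalg.norm(P,axis=1); a=np.degrees(np.arctan2(P[:,1],P[:,0])); s=r>58
print('blue far px',s.sum(),'angle',np.median(a[s]) if s.any() else None, 'rmax',r.max())
t=P[(r>28)&(r<48)]; print([ (round(v),round(q)) for v,q in zip(np.degrees(np.arctan2(t[:,1],t[:,0]))[::9],np.linalg.norm(t,axis=1)[::9]*1e3)])
E
python3 st.py
```

```text
toolyaw_y -31.964361401936337 n -14.91833941481023 u 63.23501231454455 z 0.08940948869875662 [ 0.6  -2.44 -0.53]Traceback (most recent call last):
  File "st.py", line 7, in <module>
    P=np.array([onz(m,a,b,.084)[:2] for a,b in zip(x[k],y[k])])-H; r=np.linalg.norm(P,axis=1); a=np.degrees(np.arctan2(P[:,1],P[:,0])); s=r>58
      ~~~~~~~~~~~~~~~~~~~~~~~~~~~~~~~~~~~~~~~~~~~~~~~~~~~~~~~~~^~
ValueError: operands could not be broadcast together with shapes (0,) (2,)
```

The top view is blocked by the arm, but contact is about 2.4 N and the tool is tracking well. Continuing the arc.

Request:
servo_tool(
  rows=[
    [[3.3,0.7,0],[0,0,-3],0],
    [[3.3,0.7,0],[0,0,-3],0],
    [[3.3,0.7,0],[0,0,-3],0],
    [[3.3,0.7,0],[0,0,-3],0],
    [[3.3,0.7,0],[0,0,-3],0],
    [[3.3,0.7,0],[0,0,-3],0],
    [[3.3,0.7,0],[0,0,-3],0],
    [[3.3,0.7,0],[0,0,-3],0],
    [[3.3,0.7,0],[0,0,-3],0],
    [[3.3,0.7,0],[0,0,-3],0],
  ],
)

```text
clock: 6.53
tcp_pos: [0.6289, 0.0344, 0.0895]
eef_rot: [0.0, 0.72, 0.694, 0.0]
ft_force: [1.6, -1.7, -0.1]
grip_width: 0.005
grasp_force: 0.8
```

Request:
servo_tool(
  rows=[
    [[3.3,0.7,0],[0,0,-3],0],
    [[3.3,0.7,0],[0,0,-3],0],
    [[3.3,0.7,0],[0,0,-3],0],
    [[3.3,0.7,0],[0,0,-3],0],
    [[3.3,0.7,0],[0,0,-3],0],
    [[3.3,0.7,0],[0,0,-3],0],
    [[3.3,0.7,0],[0,0,-3],0],
    [[3.3,0.7,0],[0,0,-3],0],
    [[2.2,0.45,0],[0,0,-2],0],
    [[0,0,0],[0,0,0],0],
  ],
)

```text
clock: 7.37
tcp_pos: [0.6301, 0.0641, 0.0895]
eef_rot: [0.0, 0.545, 0.839, 0.0]
ft_force: [1.5, -0.9, -0.4]
grip_width: 0.007
grasp_force: 0.3
```

```bash
sed -i 's/"top"/"wrist"/g; s/;k=(x>195).*$/;k=x>=0;cv2.imwrite("pics\/w%d.png"%(o["clock"]*100),im)/' st.py; python3 st.py; ls pics
```

```text
toolyaw_y 23.98534441351876 n -14.524669336934872 u 63.65337088026342 z 0.08952452104511013 [ 1.53 -0.91 -0.37]
blue far px 0 angle None rmax 0.0975395852461941
[]
side0.png
side0b.png
sidec.png
top0.png
top0b.png
topc.png
w0.png
w736.png
```

```bash
sed -i 's/r>58/r>.058/; s/^t=P.*$/t=P[(r>.028)\&(r<.052)\&(P@u<0)]; print("tail",len(t),np.degrees(np.arctan2(-t.mean(0)[1],-t.mean(0)[0])) if len(t) else 0)/' st.py; python3 st.py; ls -t pics|head -1
```

```text
toolyaw_y 23.860239081740175 n -14.478976341363829 u 63.297945392065735 z 0.08944836765153882 [-0.55 -0.89  0.92]
blue far px 1619 angle 28.71034429022804 rmax 0.09726444636043242
tail 1232 16.92481591345775
w741.png
```

Request:
servo_tool(
  rows=[
    [[3.3,0.7,0],[0,0,-3],0],
    [[3.3,0.7,0],[0,0,-3],0],
    [[3.3,0.7,0],[0,0,-3],0],
    [[3.3,0.7,0],[0,0,-3],0],
    [[3.3,0.7,0],[0,0,-3],0],
    [[3.3,0.7,0],[0,0,-3],0],
    [[3.3,0.7,0],[0,0,-3],0],
    [[3.3,0.7,0],[0,0,-3],0],
    [[2.2,0.45,0],[0,0,-2],0],
    [[0,0,0],[0,0,0],0],
  ],
)

```text
clock: 8.3
tcp_pos: [0.6181, 0.0907, 0.0895]
eef_rot: [-0.0, 0.342, 0.94, 0.0]
ft_force: [0.3, 0.0, 1.0]
grip_width: 0.003
grasp_force: 0.4
```

```bash
python3 st.py; cp $(ls -t pics/w*|head -1) pics/near.png
```

```text
toolyaw_y 49.981155713013635 n -14.683963300762697 u 63.575157493454704 z 0.08946478475738967 [0.27 0.   1.01]
blue far px 1604 angle 55.104122578759025 rmax 0.09879700034662144
tail 1139 44.264856778804926
```

View pics/near.png

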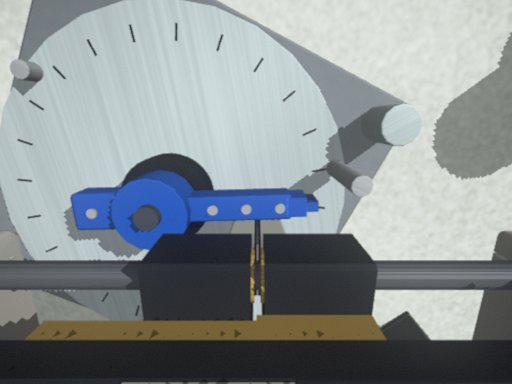

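The wrist view shows the screw at (147,217), tip at (319,206), bar holes at (212,210), (246,209) and (280,209), and the post top at (362,186). The link is a few degrees short. I'll compute how much is left.

```bash
python3 - <<'E'
from h import *
m=optics.camera_model("wrist")
H=onz(m,147,216,.097)[:2];print('hub',H)
for n,u,v,z in(('tip',319,205.5,.084),('h1',212.5,210,.084),('h2',246.5,209.5,.084),('h3',280.5,209,.084),('tailhole',91.5,213.5,.084),('post',362,186,.1)):
    p=onz(m,u,v,z)[:2]
    for c in(H,np.array([.566,.0515])): d=p-c; print(n,p.round(4),np.linalg.norm(d).round(4),np.degrees(np.arctan2(d[1],d[0])).round(1))
E
```

```text
hub [0.56458061 0.05576297]
tip [0.6255 0.1308] 0.0966 50.9
tip [0.6255 0.1308] 0.0991 53.1
h1 [0.5871 0.0808] 0.0336 48.0
h1 [0.5871 0.0808] 0.0361 54.2
h2 [0.5998 0.0964] 0.0538 49.0
h2 [0.5998 0.0964] 0.0562 53.0
h3 [0.6126 0.112 ] 0.0739 49.5
h3 [0.6126 0.112 ] 0.0764 52.4
tailhole [0.5423 0.0242] 0.0386 -125.1
tailhole [0.5423 0.0242] 0.0361 -130.9
post [0.6248 0.1547] 0.1158 58.7
post [0.6248 0.1547] 0.1187 60.3
```

The link is at about 51° and the post at about 60°, so roughly 8.5° remains. Advancing slowly.

Request:
servo_tool(
  rows=[
    [[1.1,0.25,0],[0,0,-1],0],
    [[1.1,0.25,0],[0,0,-1],0],
    [[1.1,0.25,0],[0,0,-1],0],
    [[1.1,0.25,0],[0,0,-1],0],
    [[1.1,0.25,0],[0,0,-1],0],
    [[1.1,0.25,0],[0,0,-1],0],
    [[1.1,0.25,0],[0,0,-1],0],
    [[1.1,0.25,0],[0,0,-1],0],
    [[0,0,0],[0,0,0],0],
    [[0,0,0],[0,0,0],0],
  ],
)

```text
clock: 9.18
tcp_pos: [0.6121, 0.0973, 0.0894]
eef_rot: [-0.0, 0.276, 0.961, 0.0]
ft_force: [0.6, 0.5, 0.1]
grip_width: 0.005
grasp_force: 0.3
```

```bash
python3 st.py; cp $(ls -t pics/w*|head -1) pics/near2.png
```

```text
toolyaw_y 57.93530857771961 n -14.724769269948997 u 63.32411548743799 z 0.08939193814493318 [0.61 0.47 0.09]
blue far px 1582 angle 63.00147854664634 rmax 0.09872467366038341
tail 1109 53.12523546846861
```

View pics/near2.png

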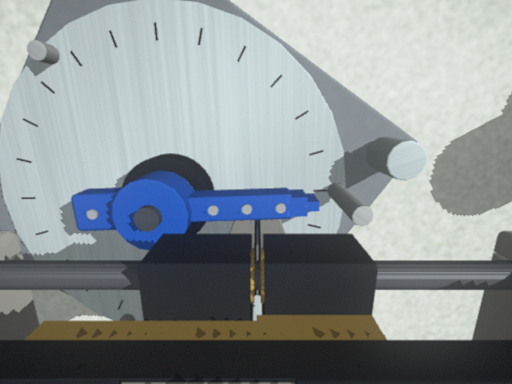

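The link sits in the same place in the picture, and the post top is now at (362,215). Same calculation again.

```bash
python3 - <<'E'
from h import *
m=optics.camera_model("wrist")
f=lambda u,v,z:onz(m,u,v,z)[:2]
t=f(92,214,.084);h=[f(213,210,.084),f(247,209.5,.084),f(281,208.5,.084)];tip=f(319,205,.084);po=f(362,215,.1)
ang=lambda d:np.degrees(np.arctan2(d[1],d[0])).round(1)
print(ang(h[2]-t),ang(h[1]-t),ang(tip-t)); c=(t+h[0])/2; print('mid hub',c,ang(po-c),np.linalg.norm(po-c),po,ang(po-[.566,.0515]),ang(po-t))
ix=c+.098*(po-c)/np.linalg.norm(po-c);print('tip err',tip-ix)
E
```

```text
59.7 59.7 60.4
mid hub [0.564938   0.05258279] 60.0 0.11822013449612788 [0.62412473 0.15492013] 60.7 60.0
tip err [-0.00040824  0.00120727]
```

The link points at 59.7–60.4° with the post at 60.0°, about 1.3 mm of tip error. Backing off, rising, and moving to just past the button to look at it and re-check the link.

Request:
servo_tool(
  rows=[
    [[-3,0,0],[0,0,0],0],
    [[-8,0,0],[0,0,0],0],
    [[-14,0,0],[0,0,0],0],
    [[0,0,-10],[0,0,0],0],
    [[0,0,-30],[0,0,0],0],
    [[0,0,-40],[0,0,0],0],
    [[0,0,-40],[0,0,0],0],
    [[0,0,-20],[0,0,0],0],
    [[0,0,0],[0,0,0],0],
  ],
)

```text
clock: 9.98
tcp_pos: [0.6356, 0.0842, 0.2355]
eef_rot: [0.004, 0.277, 0.961, 0.002]
ft_force: [0.2, -0.3, -0.1]
grip_width: 0.005
grasp_force: 0.0
```

Request:
servo_tool(
  rows=[
    [[-9.3,-35.5,0],[0,0,0],0],
    [[-9.3,-35.5,0],[0,0,0],0],
    [[-9.3,-35.5,0],[0,0,0],0],
    [[-9.3,-35.5,0],[0,0,0],0],
    [[-9.3,-35.5,0],[0,0,0],0],
    [[-9.3,-35.5,0],[0,0,0],0],
    [[-9.3,-35.5,0],[0,0,0],0],
    [[-9.3,-35.5,0],[0,0,0],0],
    [[-9.3,-35.5,0],[0,0,0],0],
    [[-9.3,-35.5,0],[0,0,0],0],
  ],
)

```text
clock: 10.82
tcp_pos: [0.5225, -0.2676, 0.2292]
eef_rot: [-0.0, 0.276, 0.961, 0.0]
ft_force: [0.7, 0.2, -0.2]
grip_width: 0.007
grasp_force: 0.0
```

Request:
servo_tool(
  rows=[
    [[-9.3,-35.5,0],[0,0,0],0],
    [[-9.3,-35.5,0],[0,0,0],0],
    [[-9.3,-35.5,0],[0,0,0],0],
    [[0,0,0],[0,0,7],0],
    [[0,0,0],[0,0,7],0],
    [[0,0,0],[0,0,7],0],
    [[0,0,0],[0,0,7],0],
    [[0,0,0],[0,0,7],0],
    [[0,0,0],[0,0,7],0],
    [[0,0,0],[0,0,7],0],
  ],
)

```text
clock: 11.65
tcp_pos: [0.4905, -0.3709, 0.2291]
eef_rot: [-0.001, 0.652, 0.758, 0.0]
ft_force: [0.3, -0.0, -0.8]
grip_width: 0.004
grasp_force: 0.0
```

Request:
servo_tool(
  rows=[
    [[0,0,0],[0,0,7],0],
    [[0,0,0],[0,0,0],0],
    [[0,0,0],[0,0,0],0],
  ],
)

```text
clock: 11.9
tcp_pos: [0.4908, -0.3708, 0.2291]
eef_rot: [-0.0, 0.694, 0.72, -0.0]
ft_force: [0.3, -0.5, -0.7]
grip_width: 0.008
grasp_force: 0.0
```

```bash
python3 - <<'E'
from h import *
a,m=shot("wrist","b0"); t,T=shot("top","t1")
print(proj(m,np.array([.4905,-.3165,.064])), env.get_obs()['tcp_pos'])
c=cv2.resize(t[125:260,195:345,::-1],(533,480),interpolation=cv2.INTER_CUBIC)
w=cv2.resize(a[:,:,::-1],(266,200))
cv2.imwrite('pics/both.png',np.hstack([c,np.vstack([w,np.zeros((280,266,3),np.uint8)])]))
# link axis from blue mask in top
mk=cv2.inRange(cv2.cvtColor(t[:,:,::-1].copy(),cv2.COLOR_BGR2HSV),(108,150,40),(125,255,255));y,x=np.nonzero(mk);k=(x>195)&(x<345)&(y>125)&(y<260)
P=np.array([onz(T,p,q,.084)[:2] for p,q in zip(x[k],y[k])]);H=P.mean(0);d=np.linalg.svd(P-H)[2][0];print(k.sum(),'link angle top',np.degrees(np.arctan2(d[1],d[0]))%180)
# button: bright, low-sat disc
for n,im,mm,u0,v0 in(("wrist",a,m,*proj(m,np.array([.4905,-.3165,.064]))),("top",t,T,*proj(T,np.array([.4905,-.3165,.064])))):
    g=cv2.cvtColor(im,cv2.COLOR_RGB2GRAY);th=cv2.threshold(g,165,255,0)[1]
    nb,l,s,ce=cv2.connectedComponentsWithStats(th)
    for i in range(1,nb):
        if np.hypot(*(ce[i]-[u0,v0]))<25 and s[i,4]>20: print(n,s[i],ce[i],onz(mm,*ce[i],.064))
E
```

```text
[259.65865803 130.95285749] [ 0.49084489 -0.37104883  0.22929128]
449 link angle top 59.67762095505931
wrist [     0      0    512    260 104760] [246.15469645 122.19147575] [ 0.47500894 -0.30748429  0.064     ]
wrist [246 116  28  29 649] [259.48690293 130.01232666] [ 0.49026403 -0.31546974  0.064     ]
top [398 215  12  11 112] [403.75892857 220.02678571] [ 0.48954877 -0.31736836  0.064     ]
```

View pics/both.png

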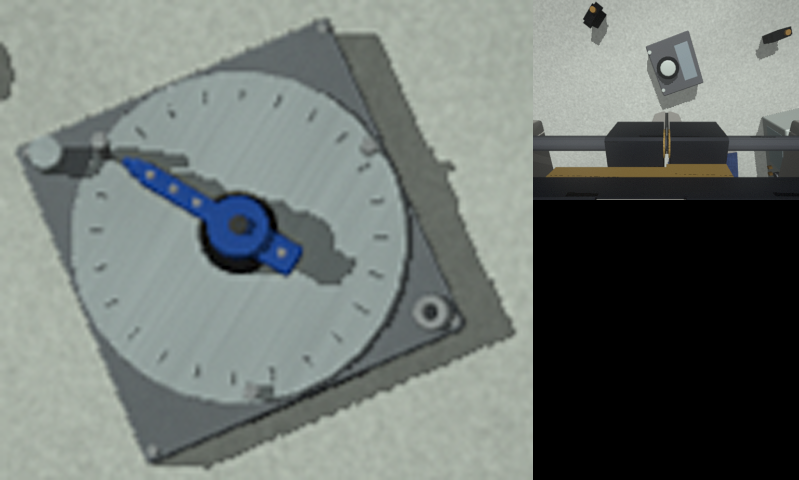

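In the top view the link is at 59.7° and its tip, at (122,163), points right at the tall post. The wrist view shows the button at (259.5,130). Triangulating the button's height.

```bash
python3 - <<'E'
from h import *
m=optics.camera_model("wrist");T=optics.camera_model("top");S=optics.camera_model("side")
im=cv2.imread('pics/side0.png',0);nb,l,s,ce=cv2.connectedComponentsWithStats(cv2.threshold(im[295:330,295:330],150,255,0)[1])
i=1+np.argmax(s[1:,4]);sb=ce[i]+295;print(s[i],sb)
a,b,c=ray(m,259.5,130.),ray(T,403.76,220.03),ray(S,*sb)
for x,y in((a,b),(a,c),(b,c)):print(tri(x,y).round(4))
E
```

```text
[ 11   9  14  12 127] [312.04724409 309.77952756]
[ 0.4897 -0.3157  0.0691]
[ 0.4899 -0.315   0.073 ]
[ 0.4889 -0.3149  0.0737]
```

The button top is at about (0.490, -0.3155) and 66–73 mm high. Moving above it, then feeling down.

Request:
servo_tool(
  rows=[
    [[27,1,0],[0,0,0],0],
    [[28.5,1,0],[0,0,0],0],
    [[0,0,30],[0,0,0],0],
    [[0,0,35],[0,0,0],0],
    [[0,0,35],[0,0,0],0],
    [[0,0,20],[0,0,0],0],
    [[0,0,10],[0,0,0],0],
    [[0,0,0],[0,0,0],0],
    [[0,0,0],[0,0,0],0],
  ],
)

```text
clock: 12.75
tcp_pos: [0.4911, -0.3162, 0.0998]
eef_rot: [-0.0, 0.695, 0.719, 0.0]
ft_force: [0.1, -0.2, 1.2]
grip_width: 0.004
grasp_force: 0.0
```

Request:
servo_tool(
  rows=[
    [[0,0,2],[0,0,0],0],
    [[0,0,2],[0,0,0],0],
    [[0,0,2],[0,0,0],0],
    [[0,0,1],[0,0,0],0],
    [[0,0,0],[0,0,0],0],
  ],
)

```text
clock: 13.17
tcp_pos: [0.4912, -0.3158, 0.0927]
eef_rot: [0.0, 0.695, 0.719, 0.0]
ft_force: [0.9, 0.6, -0.5]
grip_width: 0.006
grasp_force: 0.0
```

Fingertip at 73.7 mm with no contact yet. Going on in small steps.

Request:
servo_tool(
  rows=[
    [[0,0,1],[0,0,0],0],
    [[0,0,1],[0,0,0],0],
    [[0,0,1],[0,0,0],0],
    [[0,0,1],[0,0,0],0],
    [[0,0,0],[0,0,0],0],
  ],
)

```text
clock: 13.58
tcp_pos: [0.4912, -0.3158, 0.0884]
eef_rot: [0.0, 0.695, 0.719, 0.0]
ft_force: [0.4, -0.1, 3.0]
grip_width: 0.005
grasp_force: 1.5
```

Request:
servo_tool(
  rows=[
    [[0,0,1],[0,0,0],0],
    [[0,0,1],[0,0,0],0],
    [[0,0,1],[0,0,0],0],
    [[0,0,0],[0,0,0],0],
  ],
)

```text
clock: 13.92
tcp_pos: [0.4913, -0.3158, 0.0854]
eef_rot: [0.0, 0.695, 0.719, 0.0]
ft_force: [0.3, 0.8, 4.3]
grip_width: 0.006
grasp_force: 2.3
```

Request:
servo_tool(
  rows=[
    [[0,0,1],[0,0,0],0],
    [[0,0,1],[0,0,0],0],
    [[0,0,0],[0,0,0],0],
    [[0,0,0],[0,0,0],0],
  ],
)

```text
clock: 14.25
tcp_pos: [0.4912, -0.3159, 0.0849]
eef_rot: [0.0, 0.695, 0.719, 0.0]
ft_force: [-2.8, 2.8, 21.6]
grip_width: 0.007
grasp_force: 10.6
```

The force jumped to 21.6 N at a hard stop, so the button is fully down. Releasing.

Request:
servo_tool(
  rows=[
    [[0,0,0],[0,0,0],0],
    [[0,0,-3],[0,0,0],0],
    [[0,0,-5],[0,0,0],0],
    [[0,0,-15],[0,0,0],0],
    [[0,0,-35],[0,0,0],0],
    [[0,0,-40],[0,0,0],0],
    [[0,0,-40],[0,0,0],0],
    [[0,0,0],[0,0,0],0],
    [[0,0,0],[0,0,0],0],
    [[0,0,0],[0,0,0],0],
  ],
)

```text
clock: 15.08
tcp_pos: [0.4907, -0.3153, 0.2211]
eef_rot: [-0.0, 0.695, 0.719, 0.0]
ft_force: [-0.2, -0.2, -1.1]
grip_width: 0.001
grasp_force: 0.0
```

```bash
python3 - <<'E'
from h import *
t,T=shot("top","t2")
mk=cv2.inRange(cv2.cvtColor(t[:,:,::-1].copy(),cv2.COLOR_BGR2HSV),(108,150,40),(125,255,255));y,x=np.nonzero(mk);k=(x>195)&(x<345)&(y>125)&(y<260)
P=np.array([onz(T,p,q,.084)[:2] for p,q in zip(x[k],y[k])]);H=P.mean(0);d=np.linalg.svd(P-H)[2][0];print('link angle',np.degrees(np.arctan2(d[1],d[0]))%180)
o=env.get_obs();print(o['tcp_pos'],o['ft_force'],o['clock'])
env.finish_job()
E
```

```text
link angle 59.71794642750723
[ 0.49041528 -0.31518636  0.2203603 ] [-0.40144643  0.58091897 -0.35343447] 15.1333
the job is handed in; nothing more can be done
```

I pushed the link round to 59.7° (the tall post is at 60.0°), then pressed the button to its stop and released it, and handed the job in at 15.1 s; no verdict came back.

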